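# Load a relief valve into the test stand

### The job

Fold the orange two-panel guard of the blue valve test stand fully back, so that its panels lie flat against each other. Then take the brass valve with the blue cap from the grey tray, slide its flange in at the mouth under the steel lips and along the bent slot to its end, and leave it standing released over the green test port. Keep the valve upright, leave the guard folded and do not disturb the other things.

Things in the scene. Friction and masses are not known exactly. Their poses are not given: they have to be found in the camera images.
- stand: Fixed valve test stand. Blue bed plate, top 12 mm above the table. Origin on the table; x runs from the open apron into the stand, y left. Bed spans x -130..125, y -125..115 mm. Round an L-shaped slot stand walls 14 mm high and on them steel lips 6 mm thick (underside 14 mm above the bed, top 32 mm above the table). A gauge 48 mm wide, top at 99 mm, stands at (95, 92).
- mouth (a point): Middle of the slot's mouth, on the bed's top face, stand frame (-30, 0, 12) mm. From here the channel below the lips (64 mm wide between its walls, flared at the mouth) and the slot between the lips (34 mm wide, open above) run straight along stand +x to the corner.
- corner (a point): Where the valve's axis turns the square corner, on the bed's top face, stand frame (60, 0, 12) mm. From here slot and channel, as wide as before, run along stand -y to the port.
- port (a point): Centre of the green test port (33 mm) at the slot's end, on the bed's top face, stand frame (60, -70, 12) mm. The channel's end wall lets the flange go 4 mm beyond the port.
- guard_pivot (a point): Point on the axis of the guard's fixed pivot post, 100 mm above the table, stand frame (-45, 85, 100) mm. The 10 mm post itself ends 74 mm above the table.
- guard_pin (a point): Middle of the black upright pin (12 mm diameter) on the guard's leading edge, 100 mm above the table; it stands free from 74 up to 116 mm. It runs straight along the track (stand x = -45) towards the pivot (stand +y), pushed with 1 to 5 N, and stays where left; the knee between the panels goes out to stand -x.
- guard (a joint): Angle of the guard's first panel, rad: 0 = both panels in line across the mouth, 1.52 = stop, folded flat. Two upright orange panels, linked, each 85 mm between hinge lines, 5 thick, tops 74 mm above the table. Pin to pivot: 170 mm x cos(angle), 9 mm at the stop. Folded they lie along stand x at y 70..92.
- valve: Brass valve with blue cap, 114 mm tall, about 0.45 kg. Origin under its centre, z up. From below: round flange 56 mm diameter, 8 thick; neck 22 mm diameter to height 39; body 40 mm wide to 59, with a 17 mm side outlet at height 49 ending 34 mm from the axis along x; round bonnet 28 mm diameter from 59 to 102, the place to grip; cap 24 mm. Its turn does not matter.
- valve_grip (a point): Grip point on the axis of the brass valve's bonnet, 84 mm above its underside.
- tray: Grey open tray, fixed, 230 (x) x 100 (y) mm, rim 16 mm high, floor about 4 mm thick; origin at the centre of its underside. The two valves stand in it 120 mm apart along its x.
- steel_valve: Dark steel valve with a red cap, of the same shape as the brass one: to be left alone. Origin at the centre of its underside.
- jar: Amber jar with white lid, 60 mm in diameter, 75 tall, bystander; origin under its centre.
- wrench: Wrench, 170 mm long, bystander, lying on the table.
- screwdriver: Screwdriver, 190 mm long, bystander, lying on the table.
- gasket_ring: Flat copper ring, 70 mm in diameter, bystander.
- plug: Brass plug, 36 mm in diameter, 35 tall, bystander.
Mind the look-alikes: they are no part of the job. Of the things that look like the valve, the middle-sized one is meant.

How it is judged:
By the outcome, as a careful person would: the job done as asked, in the order asked, and still so for the second after the job is handed in, with the robot touching nothing.
It also fails if it takes over 69 s, if anything falls off the work surface, if the arm or the gripper's body presses on something with over 40 N, if the wrist force passes 120 N, or if a joint passes its speed limit or range.

### The arm

A 7-joint arm with a two-finger parallel gripper is mounted at the origin on the work surface. World frame = base frame: x ahead of the robot, y to its left, z up, the work surface at z = 0. Lengths are in m, angles in degrees, forces in N, time in s.
With the tool pointing down it reaches from about 0.35 to 0.9 m from the base axis. Payload 8.1 kg.
Tool frame: the origin (TCP) lies midway between the tips of the shut fingers; the grasp point (between the pads) lies 19 mm behind it; y points along the fingers, z is the direction in which the jaws open and shut, and the axes are right-handed (so a half turn about y gives the same grasp; the last joint's range is limited). The gripper opens to 92 mm and grips with 3 to 60 N. Pads are 19 mm wide; open, the fingers measure 130 mm over their backs; the gripper's body (75 mm by 190 mm) begins 47 mm behind the grasp point.
Start: joints at [67.231, 24.895, 1.432, 90.138, -0.665, 64.973, -4.303], TCP at [0.182, -0.598, 0.227] pointing down, gripper open.
Joint ranges: [-149.89, 149.89], [-25.12, 119.58], [-72.63, 75.52], [4.76, 147.25], [-75.54, 255.54], [6.69, 114.76], [-157.13, 157.13]. Speed limits (degrees/s): [127.2, 127.2, 172.46, 172.46, 180, 180, 180].

### API

Orientations are given as [roll, pitch, yaw] about the fixed x, y, z axes, in that order (R = Rz(yaw) Ry(pitch) Rx(roll)).
In Python, from station import env, get_image gives the robot as it stands.
- The arm moves only by the shell command python3 -m creep 'ROWS' [FORCE]. ROWS is text: rows parted by semicolons, each of 7 numbers parted by spaces: the shift along the tool's x, y, z as a fraction of full scale, then the turn, a rotation vector about the tool's x, y, z as a fraction of full scale, then the closure, from 0 (fully open) to 1 (shut). A call has exactly 10 rows; each row is the pose to reach, as a shift and turn from the pose measured when the call began, along the tool's axes at that moment, turning the shorter way round; what a row does not reach only later rows make up. Full scale, the value 1, is 0.1 m for a shift and pi rad for a turn. A row lasts 1/10 s, in which the tool goes at most 50 mm and 8.59 degrees, less where a joint would pass 70% of its speed; a pose out of reach is approached as far as the arm can. A call with a number of a shift or a turn outside -1 to 1 is refused whole. A call with a gripper value outside its range is refused whole. The fingers move at their own pace and stop on an object; FORCE is the grip in N (left out, the last holds). Time passes only in rows, so rows that repeat a pose let the fingers close, or fill a call up. It gives the time, the measured TCP pose, the force and the opening at its end, in the units of the state.
- env.sense(): the state, without advancing time (a new reading comes with each control period).
- get_image(name): name is "scene" or "top"; returns a dict with "frame" (400x640x3 uint8, red, green, blue), "range_z" (400x640 float32, m along the optical axis (not along the pixel's ray), 0 where there is no reading), "fx", "fy", "cx", "cy" (pixels), "k1" (the pictures are not rectified: a ray, as slopes to the right and down, at radius r is drawn at 1 + k1 r^2 times it, then the intrinsics apply), "R" (3x3) and "t" (3): a world point X has camera coordinates R X + t. Camera axes: x right, y down, z forward; pixel columns grow to the right and rows downward; lengths in m; the calibration is good to about 2 mm. A picture is of the moment at which its call begins.
- env.finish_job(): hands the job in, once; it reports no verdict.
The state is a dict: "time": time; "qpos": joint angles; "joint_vel": joint speeds; "joint_efforts": joint torques, N m; "tool_pos": TCP position; "ee_rot": TCP orientation; "contact_force": force on the tool from outside, world axes, zero at the start; "ft_torque": the same for the moment, N m; "grip_width": finger opening in m.
Only numpy, scipy, OpenCV 4.12 (cv2) and the standard library are available. Lean on these libraries where they do the work, as an engineer would, in place of code of your own. Each camera call takes 0.05 s, during which the arm holds its last target.

## Working session

There is one attempt and no reset: what is moved stays moved. The work goes in short steps, Python scripts to look and compute and a shell command to move; the robot and the scene stay as the last step left them, time stands still between calls to the robot, and variables do not carry over. Pictures are saved under pics/ and viewed, and the job is handed in when it is done.

```bash
ls; mkdir -p pics
python3 - <<'E'
from station import env,get_image
import cv2,numpy as np
print(env.sense())
for n in ("scene","top"):
    d=get_image(n); cv2.imwrite(f"pics/{n}0.png",d["frame"][:,:,::-1]); np.savez(f"{n}0.npz",**d)
    print({k:d[k] for k in d if k not in("frame","range_z")})
E
```

```text
pics
{'time': 0.0, 'qpos': array([67.23273578, 24.93758717,  1.42981628, 90.19307639, -0.66340601,
       64.97198489, -4.30297287]), 'joint_vel': array([-0.06804776,  0.12006394,  0.05327351, -0.01559214,  0.02481605,
        0.0240764 ,  0.01461152]), 'joint_efforts': array([ 3.71681199e-04, -6.67859101e+01,  9.85175259e-01, -3.14462364e+01,
       -6.04624534e-02,  4.29386110e-02,  1.71250563e-04]), 'tool_pos': array([ 0.18135873, -0.5975409 ,  0.22590563]), 'ee_rot': array([-9.00939130e+01, -9.22793066e-03, -1.63113923e+02]), 'contact_force': array([0.36993668, 1.33287577, 0.11466708]), 'ft_torque': array([-0.05070071,  0.01365304, -0.01213135]), 'grip_width': 0.09199213020976375}
{'fx': 408.4948687926656, 'fy': 408.4948687926656, 'cx': 317.3894538114744, 'cy': 192.64819296891935, 'k1': 0.010358443736443257, 'R': array([[ 0.85935083,  0.51137793,  0.00296088],
       [ 0.3814121 , -0.63706997, -0.66982584],
       [-0.34064786,  0.57674471, -0.74251234]]), 't': array([-0.50029225, -0.1124105 ,  1.27507551])}
{'fx': 408.30240991777725, 'fy': 408.30240991777725, 'cx': 317.6966519987783, 'cy': 195.6049242475421, 'k1': -0.07622499477067901, 'R': array([[ 0.01319694, -0.99983554, -0.01243918],
       [-0.98218576, -0.01062986, -0.18761167],
       [ 0.18744859,  0.01469348, -0.98216451]]), 't': array([0.03439834, 0.55785168, 1.02969041])}
```

View pics/scene0.png

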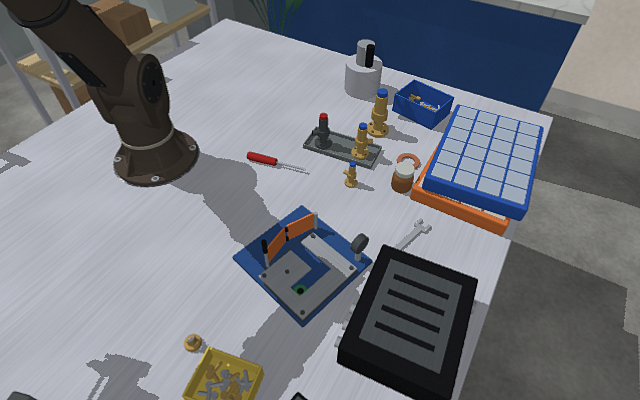

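View pics/top0.png

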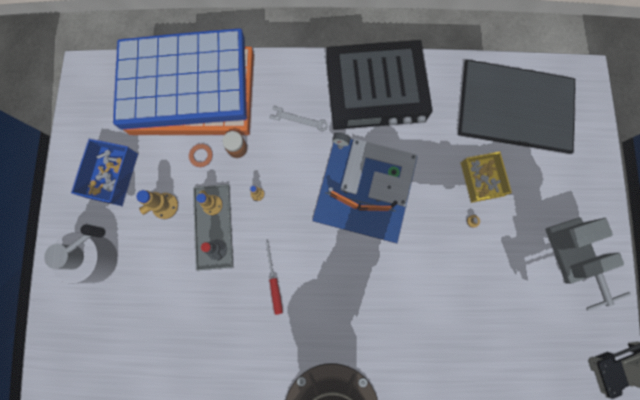

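The scene view shows three brass, blue-capped valves: a large one at (380,112), a middle one in the grey tray at (361,140) and a small one at (351,175). The tray one fits, being middle-sized and in the tray. The stand is at about (303,265), with its guard partly closed. I'll confirm with a crop and measure both.

```bash
cat > h.py <<'E'
import numpy as np,cv2
def rays(d,uv):
    uv=np.asarray(uv,float).reshape(-1,2)
    p=(uv-[d["cx"],d["cy"]])/[d["fx"],d["fy"]]
    s=p.copy()
    for _ in range(20): s=p/(1+d["k1"]*(s**2).sum(1,keepdims=True))
    return np.c_[s,np.ones(len(s))]
def cloud(d):
    v,u=np.mgrid[0:400,0:640]
    r=rays(d,np.c_[u.ravel(),v.ravel()])*np.asarray(d["range_z"]).reshape(-1,1)
    return ((r-d["t"])@d["R"]).reshape(400,640,3)
def onplane(d,uv,z):
    r=rays(d,uv)@d["R"]; c=-d["R"].T@d["t"]
    return c+r*((z-c[2])/r[:,2])[:,None]
def proj(d,X):
    X=np.asarray(X,float).reshape(-1,3)@d["R"].T+d["t"]; s=X[:,:2]/X[:,2:]
    s=s*(1+d["k1"]*(s**2).sum(1,keepdims=True)); return s*[d["fx"],d["fy"]]+[d["cx"],d["cy"]]
E
python3 - <<'E'
from h import *
s=dict(np.load("scene0.npz"));t=dict(np.load("top0.npz"))
a=cv2.resize(s["frame"][75:200,280:430],None,fx=4,fy=4,interpolation=3)
b=cv2.resize(s["frame"][195:335,225:380],None,fx=5,fy=5,interpolation=3)[:600]
c=cv2.resize(t["frame"][125:250,300:430],None,fx=4.6,fy=4.6,interpolation=3)
for n,i in(("ca",a),("cb",b),("cc",c)): cv2.imwrite(f"pics/{n}.png",i[:,:,::-1])
for n,d in(("scene",s),("top",t)):
    P=cloud(d);f=d["frame"];hsv=cv2.cvtColor(f,cv2.COLOR_RGB2HSV)
    # blue bed plate
    m=(hsv[...,0]>100)&(hsv[...,0]<118)&(hsv[...,1]>150)&(abs(P[...,2]-.012)<.006)
    print(n,"bed",m.sum(),P[m].mean(0) if m.any() else 0)
    st=(abs(P[...,2]-.012)<.03)
    bl=(hsv[...,0]>100)&(hsv[...,0]<125)&(hsv[...,1]>120)&(P[...,2]>.07)&(P[...,2]<.22)&(P[...,0]<.9)
    k,l,_,_=cv2.connectedComponentsWithStats(bl.astype(np.uint8))
    for i in range(1,k):
        q=P[l==i]; vv,uu=np.nonzero(l==i)
        if len(q)>3: print(" blue",len(q),uu.mean().round(),vv.mean().round(),np.median(q,0).round(3),q[:,2].max().round(3))
E
```

```text
scene bed 4019 [0.58479758 0.14033748 0.01212683]
 blue 542 506.0 11.0 [0.704 1.4   0.081] 0.095
 blue 8 414.0 81.0 [0.555 0.704 0.071] 0.072
 blue 10 400.0 90.0 [0.541 0.625 0.071] 0.073
 blue 4 431.0 87.0 [0.623 0.693 0.071] 0.072
 blue 82 382.0 93.0 [0.535 0.463 0.153] 0.158
 blue 5 437.0 90.0 [0.648 0.691 0.071] 0.071
 blue 4 400.0 96.0 [0.556 0.59  0.072] 0.074
 blue 6 406.0 98.0 [0.575 0.586 0.072] 0.074
 blue 8 412.0 102.0 [0.602 0.58  0.071] 0.073
 blue 6 448.0 102.0 [0.701 0.642 0.071] 0.072
 blue 7 421.0 105.0 [0.633 0.577 0.071] 0.074
 blue 13 438.0 109.0 [0.689 0.58  0.072] 0.074
 blue 1341 454.0 167.0 [0.821 0.256 0.104] 0.111
 blue 5 429.0 109.0 [0.663 0.57  0.071] 0.072
 blue 49 363.0 126.0 [0.539 0.33  0.118] 0.121
 blue 27 352.0 164.0 [0.571 0.209 0.079] 0.084
 blue 5 266.0 243.0 [ 0.536 -0.151  0.11 ] 0.117
top bed 206 [0.63148123 0.59632739 0.00871806]
 blue 1421 185.0 113.0 [0.757 0.394 0.103] 0.112
 blue 5 198.0 72.0 [0.887 0.371 0.105] 0.107
 blue 7 218.0 71.0 [0.89  0.316 0.105] 0.108
 blue 9 176.0 74.0 [0.882 0.43  0.105] 0.107
 blue 9 157.0 76.0 [0.875 0.485 
[... 365 characters left out ...]
] 0.107
 blue 5 143.0 97.0 [0.814 0.517 0.107] 0.11
 blue 5 88.0 143.0 [0.695 0.678 0.071] 0.073
 blue 6 94.0 140.0 [0.703 0.66  0.072] 0.075
 blue 10 118.0 145.0 [0.689 0.589 0.072] 0.073
 blue 6 125.0 147.0 [0.684 0.568 0.071] 0.073
 blue 12 124.0 154.0 [0.662 0.57  0.071] 0.073
 blue 5 114.0 186.0 [0.574 0.589 0.071] 0.072
 blue 17 253.0 188.0 [0.57  0.209 0.08 ] 0.084
 blue 4 72.0 191.0 [0.558 0.706 0.071] 0.071
 blue 10 112.0 193.0 [0.555 0.592 0.072] 0.074
 blue 106 143.0 196.0 [0.532 0.468 0.155] 0.158
 blue 12 82.0 194.0 [0.551 0.675 0.072] 0.075
 blue 60 201.0 198.0 [0.536 0.334 0.119] 0.124
 blue 21 94.0 197.0 [0.541 0.641 0.071] 0.074
 blue 12 106.0 200.0 [0.536 0.606 0.072] 0.076
```

View pics/ca.png

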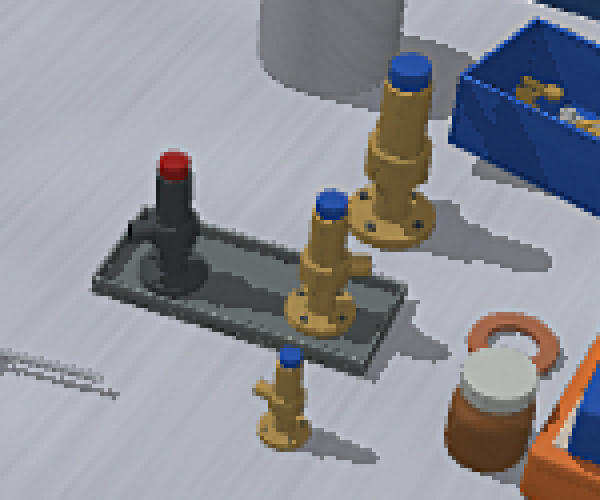

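View pics/cb.png

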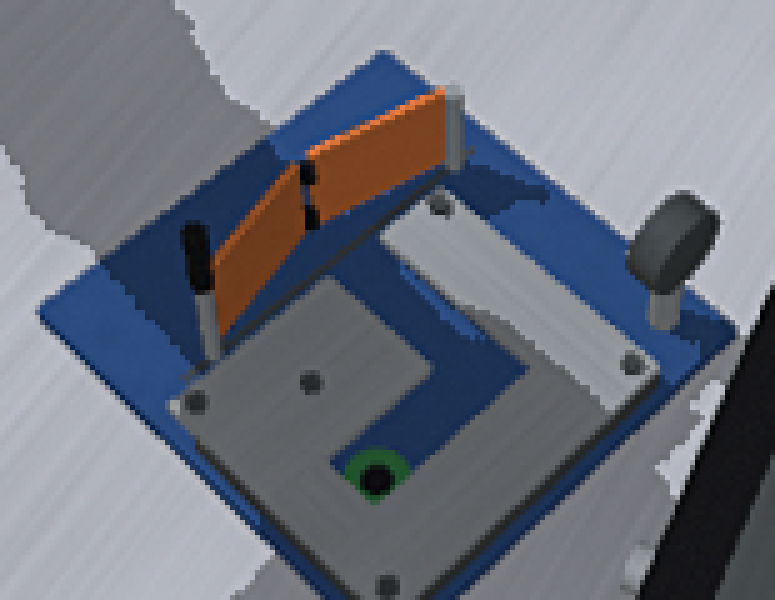

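View pics/cc.png

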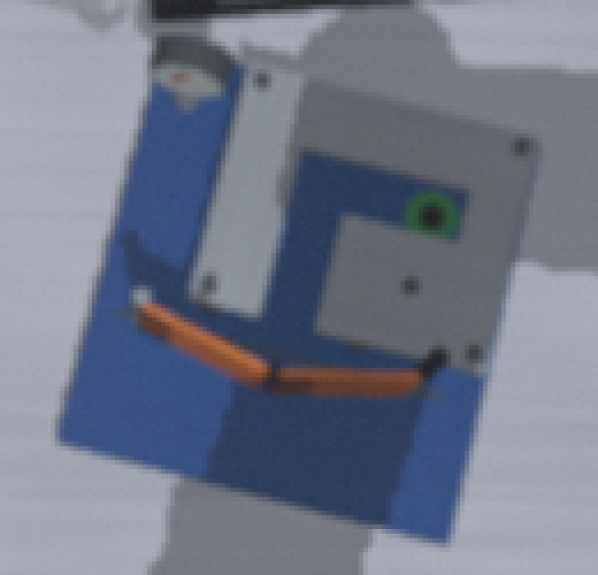

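The crop confirms it: the brass valve in the tray is the middle-sized of the three. Next, the stand pose.

```bash
cat > stand.py <<'E'
from h import *
s=dict(np.load("scene0.npz"));t=dict(np.load("top0.npz"))
for n,d in(("scene",s),("top",t)):
    P=cloud(d);f=d["frame"];hsv=cv2.cvtColor(f,cv2.COLOR_RGB2HSV)
    blue=(hsv[...,0]>100)&(hsv[...,0]<122)&(hsv[...,1]>130)&(P[...,2]<.03)&(P[...,0]>.35)&(P[...,0]<.85)&(abs(P[...,1]+.07)<.25)
    blue=cv2.morphologyEx(blue.astype(np.uint8),cv2.MORPH_OPEN,np.ones((2,2)))
    k,l,st,_=cv2.connectedComponentsWithStats(blue); i=1+np.argmax(st[1:,4])
    v,u=np.nonzero(blue>0); X=onplane(d,np.c_[u,v],.012)
    r=cv2.minAreaRect(X[:,:2].astype(np.float32)); print(n,"rect",r, cv2.boxPoints(r).round(4).tolist())
    g=(hsv[...,0]>50)&(hsv[...,0]<80)&(hsv[...,1]>120)&(P[...,0]>.35)&(P[...,0]<.85)&(abs(P[...,1]+.07)<.25)
    v,u=np.nonzero(g); c,_=cv2.minEnclosingCircle(np.c_[u,v].astype(np.float32))
    print(" green",g.sum(),c,onplane(d,[c],.012).round(4),)
    h=(abs(P[...,2]-.032)<.004)&(P[...,0]>.35)&(P[...,0]<.85)&(abs(P[...,1]+.07)<.25)&(hsv[...,1]<90)
    v,u=np.nonzero(h);X=onplane(d,np.c_[u,v],.032)
    r=cv2.minAreaRect(X[:,:2].astype(np.float32)); print(" lips",r,P[h].mean(0))
    for nm,m in(("pin",(f.max(2)<40)&(P[...,2]>.075)&(P[...,2]<.12)),("or",(hsv[...,0]<16)&(hsv[...,1]>150)&(P[...,2]>.065)&(P[...,2]<.08))):
        m=m&(P[...,0]>.4)&(P[...,0]<.75)&(abs(P[...,1]+.07)<.2)
        v,u=np.nonzero(m); print(nm,m.sum(),P[m].min(0).round(3),P[m].max(0).round(3),np.median(P[m],0).round(4),u.mean(),v.mean())
E
python3 stand.py
```

```text
scene rect ((0.5950742363929749, -0.09288689494132996), (0.23935753107070923, 0.2545613646507263), 75.73645782470703) [[0.4422000050544739, -0.17749999463558197], [0.6888999938964844, -0.2401999980211258], [0.7479000091552734, -0.008299999870359898], [0.5012000203132629, 0.054499998688697815]]
 green 64 (321.0, 325.0) [[ 0.719  -0.2145  0.012 ]]
 lips ((0.7087899446487427, -0.1307186782360077), (0.2157956212759018, 0.3396468460559845), 74.48321533203125) [ 0.63605331 -0.13469762  0.03208978]
pin 66 [ 0.526 -0.158  0.075] [ 0.722 -0.004  0.119] [ 0.5341 -0.1549  0.1022] 270.3939393939394 245.63636363636363
or 178 [ 0.525 -0.153  0.065] [0.569 0.004 0.079] [ 0.5348 -0.057   0.0723] 289.14044943820227 228.14044943820224
top rect ((0.5789004564285278, -0.09006325900554657), (0.23188471794128418, 0.23188574612140656), 75.67256164550781) [[0.43790000677108765, -0.1737000048160553], [0.6625000238418579, -0.23109999299049377], [0.7199000120162964, -0.006399999838322401], [0.4952999949455261, 0.050999999046325684]]
 green 2 (396.5, 170.0) [[ 0.6403 -0.1771  0.012 ]]
 lips ((0.6652491688728333, -0.1019139289855957), (0.2779965400695801, 0.2907124161720276), 80.1111831665039) [ 0.6334549  -0.12692897  0.032585  ]Traceback (most recent call last):
  File "stand.py", line 18, in <module>
    v,u=np.nonzero(m); print(nm,m.sum(),P[m].min(0).round(3),P[m].max(0).round(3),np.median(P[m],0).round(4),u.mean(),v.mean())
                                        ~~~~~~~~^^^
    return umr_minimum(a, axis, None, out, keepdims, initial, where)
ValueError: zero-size array to reduction operation minimum which has no identity
```

```bash
cat > stand2.py <<'E'
from h import *
s=dict(np.load("scene0.npz"));t=dict(np.load("top0.npz"))
o=np.array([.5987,-.0887]);yaw=np.radians(-14.26);R2=np.array([[np.cos(yaw),-np.sin(yaw)],[np.sin(yaw),np.cos(yaw)]])
def W(x,y,z): p=o+R2@np.array([x,y])/1000; return [*p,z/1000]
S=lambda X:(np.asarray(X)[...,:2]-o)@R2*1000
if __name__=="__main__":
  for n,d,(y0,y1,x0,x1) in(("scene",s,(195,335,225,380)),("top",t,(125,250,300,430))):
    f=d["frame"];hsv=cv2.cvtColor(f,cv2.COLOR_RGB2HSV)
    g=np.zeros((400,640),bool); ii=f.astype(int); g[y0:y1,x0:x1]=((ii[...,1]>ii[...,0]+25)&(ii[...,1]>ii[...,2]+5))[y0:y1,x0:x1]
    v,u=np.nonzero(g); c,r=cv2.minEnclosingCircle(np.c_[u,v].astype(np.float32))
    print(n,"green",g.sum(),c,r,"->stand",S(onplane(d,[c],.012)),"bbox",u.min(),u.max(),v.min(),v.max(), "pred",proj(d,W(60,-70,12)))
    k=5 if n=="scene" else 4.6
    im=cv2.resize(f[y0:y1,x0:x1],None,fx=k,fy=k,interpolation=3).copy()
    def L(*pts):
        q=((proj(d,[W(*p) for p in pts])+.5-[x0,y0])*k).astype(int); cv2.polylines(im,[q.reshape(-1,1,2)],False,(255,255,0),1)
    L((-130,-125,12),(-130,115,12),(125,115,12),(125,-125,12),(-130,-125,12))
    L((-30,17,32),(77,17,32),(77,-87,32),(43,-87,32),(43,-17,32),(-30,-17,32))
    L((-45,85,12),(-45,85,74)); 
    cv2.imwrite(f"pics/ov_{n}.png",im[:600,:,::-1])
    P=cloud(d)
    for nm,m in(("pin",(f.max(2)<60)&(P[...,2]>.08)&(P[...,2]<.125)),("or",(hsv[...,0]<16)&(hsv[...,1]>150)&(P[...,2]>.065)&(P[...,2]<.08))):
        mm=np.zeros_like(m);mm[y0:y1,x0:x1]=m[y0:y1,x0:x1]; q=P[mm]
        if len(q): a=S(q);print(nm,len(q),"stand med",np.median(a,0),a.min(0),a.max(0),"z",q[:,2].min(),q[:,2].max())
E
python3 stand2.py
```

```text
scene green 66 (300.0, 289.0) 6.082862854003906 ->stand [[ 51.33069823 -64.80625314]] bbox 294 306 285 295 pred [[300.93589838 292.80593413]]
pin 1176 stand med [197.71588611 -19.92191955] [-54.04073384 -97.27389612] [257.13791048 114.27567185] z 0.08016704738190573 0.12005775494337696
or 178 stand med [-62.81099924  14.76699379] [-73.84768274 -77.50692849] [-43.5782257   81.85078981] z 0.06500312764359883 0.0788181098531949
top green 56 (393.20001220703125, 171.5) 5.412112712860107 ->stand [[ 55.53259934 -67.51293914]] bbox 388 398 167 175 pred [[394.42462115 170.22077037]]
pin 18 stand med [-53.47465227 -76.30613509] [-56.23040117 -81.10519849] [-47.32632441 -72.59197757] z 0.08591624283931283 0.1208398232313106
or 54 stand med [-65.68092593  40.72913362] [-74.42037842 -69.22775962] [-56.16458065  80.81776935] z 0.06516599069439032 0.07669953152770446
```

```bash
python3 -c "
import cv2;a=cv2.imread('pics/ov_scene.png');b=cv2.imread('pics/ov_top.png');print(a.shape,b.shape)"
```

```text
(600, 775, 3) (575, 598, 3)
```

View pics/ov_scene.png

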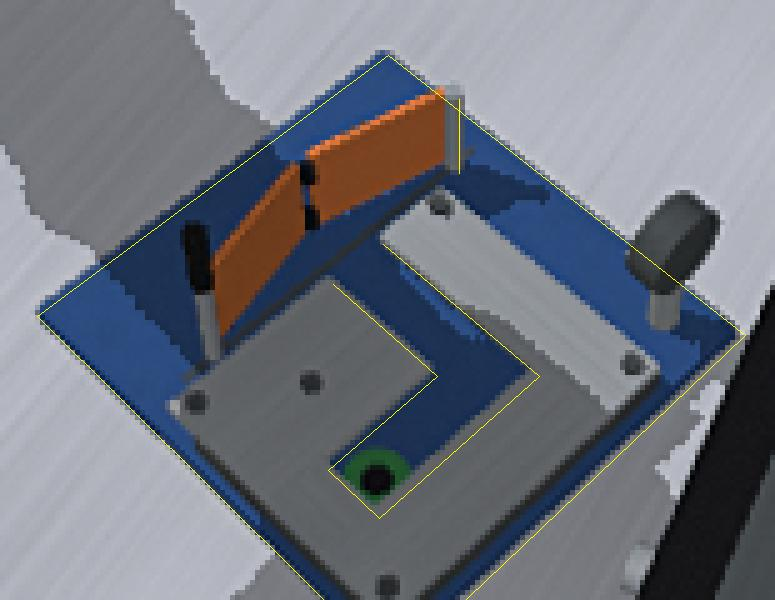

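View pics/ov_top.png

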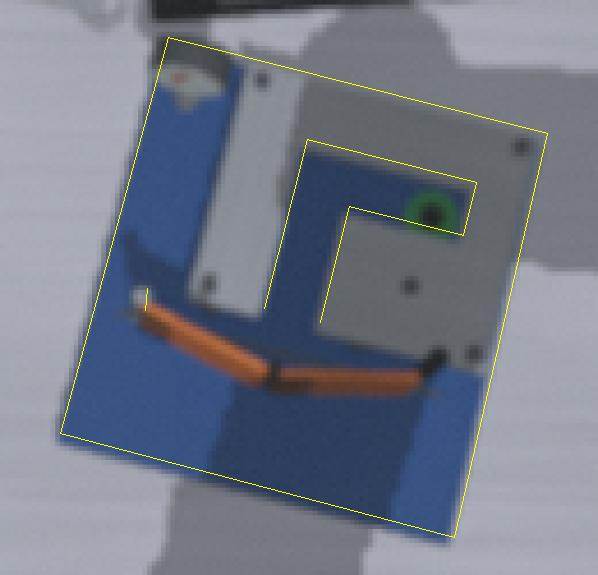

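The overlay is off by about 5 mm because the mask took in the bed's side faces. I'll fit the pose to the visible corners in both views instead.

```bash
cat > fit.py <<'E'
from h import *
from scipy.optimize import least_squares
s=dict(np.load("scene0.npz"));t=dict(np.load("top0.npz"))
sc=[((77,17,32),(525,367)),((43,-17,32),(433,367)),((43,-87,32),(330,463)),((-130,115,12),(385,50)),((125,115,12),(737,329)),((-130,-125,12),(40,310))]
tp=[((77,17,32),(303,150)),((43,-17,32),(340,214)),((77,-87,32),(470,188)),((43,-87,32),(460,240)),((-130,115,12),(58,438)),((-130,-125,12),(449,543))]
def pts(d,L,k,o):
    M=[];X=[]
    for m,p in L: M.append(m); X.append(onplane(d,[np.array(p)/k+o-.5],m[2]/1000)[0,:2])
    return np.array(M)[:,:2]/1000,np.array(X)
A=pts(s,sc,5,[225,195]);B=pts(t,tp,4.6,[300,125])
def fit(M,X):
    f=lambda q:((M@np.array([[np.cos(q[2]),-np.sin(q[2])],[np.sin(q[2]),np.cos(q[2])]]).T+q[:2]-X)*1000).ravel()
    r=least_squares(f,[.59,-.09,-.25],loss="soft_l1",x_scale=[.01,.01,.01]); return r.x,f(r.x).reshape(-1,2)
for M,X in(A,B,(np.r_[A[0],B[0]],np.r_[A[1],B[1]])):
    q,r=fit(M,X); print(q[:2].round(4),np.degrees(q[2]).round(2)); print(r.round(1).tolist())
E
python3 fit.py
```

```text
[ 0.5945 -0.0862] -14.3
[[4.1, 1.5], [0.3, -0.6], [-2.9, -0.9], [-0.1, 0.3], [1.3, 1.0], [-2.8, -0.8]]
[ 0.5951 -0.0855] -14.2
[[3.1, 0.5], [1.1, -2.5], [-0.1, -0.7], [-1.0, 0.8], [-0.9, 1.8], [-0.2, -0.5]]
[ 0.5949 -0.0859] -14.19
[[4.5, 2.0], [0.7, -0.2], [-2.3, -0.5], [-0.0, 0.4], [1.5, 1.6], [-2.3, -0.8], [2.9, 0.2], [0.9, -2.8], [-0.2, -1.0], [-1.2, 0.5], [-1.2, 1.4], [-0.4, -0.9]]
```

The two views agree within 1 mm: stand origin (0.5949, -0.0858), yaw -14.2°. Next I'll measure the pin, the valve axis and any obstacles on the way.

```bash
sed -i 's/o=np.array.*;yaw=np.radians(-14.26)/o=np.array([.5949,-.0858]);yaw=np.radians(-14.2)/' stand2.py
cat > meas.py <<'E'
from stand2 import *
from scipy.optimize import least_squares
def circ(Q,r,c0):
    q=least_squares(lambda p:(np.hypot(*(Q-p).T)-r)*1000,c0,loss="soft_l1"); return q.x,np.median(abs(q.fun))
for n,d in(("scene",s),("top",t)):
    P=cloud(d);f=d["frame"].astype(int);hsv=cv2.cvtColor(d["frame"],cv2.COLOR_RGB2HSV)
    near=lambda c,r:np.hypot(P[...,0]-c[0],P[...,1]-c[1])<r
    br=(hsv[...,0]>8)&(hsv[...,0]<28)&(hsv[...,1]>90)
    b=near((.536,.334),.035)&br&(P[...,2]>.068)&(P[...,2]<.104)
    print(n,"bonnet",b.sum(),circ(P[b][:,:2],.014,[.536,.334]))
    c=near((.536,.334),.03)&(hsv[...,0]>100)&(hsv[...,0]<125)&(P[...,2]>.1)
    v,u=np.nonzero(c);print(" cap",c.sum(),u.mean(),v.mean(),P[c].mean(0),np.percentile(P[c][:,2],95), onplane(d,[(u.mean(),v.mean())],.116))
    p=near(W(-45,-75,0)[:2],.03)&(f.max(2)<70)&(P[...,2]>.078)
    v,u=np.nonzero(p);q=circ(P[p][:,:2],.006,W(-45,-75,0)[:2]);print(" pin",p.sum(),q,S(q[0]),u.mean(),v.mean(),P[p][:,2].max())
    a=near((.536,.334),.06)&br
    print(" valve z pctl",np.percentile(P[a][:,2],[1,5,50,99]), "outlet far",)
    o2=near((.536,.334),.05)&br&(P[...,2]>.04)&(P[...,2]<.066); dd=P[o2][:,:2]-[.536,.334]; i=np.argsort(-np.hypot(*dd.T))[:8]; print(" far",(dd[i]*1000).round(0).tolist())
    g=(P[...,2]>.06)&(P[...,0]>.1)&(P[...,0]<.6)&(P[...,1]>-.62)&(P[...,1]<-.16); 
    if g.any(): print(" obst",g.sum(),P[g].min(0),P[g].max(0))
    gy=near((.53,.28),.16)&(hsv[...,1]<70)&(abs(P[...,2]-.016)<.003)
    print(" rim",gy.sum(),cv2.minAreaRect(P[gy][:,:2].astype(np.float32)))
E
python3 meas.py; python3 stand2.py
```

```text
scene bonnet 83 (array([0.53693034, 0.3356383 ]), np.float64(1.1166912829581148))
 cap 54 362.5 125.85185185185185 [0.53850323 0.33096533 0.11599053] 0.12063595016462166 [[0.53851552 0.33094589 0.116     ]]
 pin 67 (array([ 0.53060795, -0.15156262]), np.float64(0.6995623756024657)) [-46.19557344 -79.52458022] 264.17910447761193 245.65671641791045 0.12005775494337696
 valve z pctl [0.0051992  0.0097283  0.05197454 0.1073364 ] outlet far
 far [[32.0, 16.0], [33.0, 11.0], [30.0, 17.0], [30.0, 13.0], [29.0, 14.0], [26.0, 18.0], [29.0, 12.0], [29.0, 12.0]]
 obst 20 [ 0.36816191 -0.61972687  0.0924225 ] [ 0.37915531 -0.61766043  0.11842708]
 rim 272 ((0.5085378885269165, 0.3073975443840027), (0.28089216351509094, 0.19732803106307983), 19.90639877319336)
top bonnet 45 (array([0.53747006, 0.33471241]), np.float64(0.4626636909120657))
 cap 77 200.75324675324674 197.64935064935065 [0.53656239 0.33381973 0.11814747] 0.12256677810202896 [[0.5369521  0.33448289 0.116     ]]
 pin 24 (array([ 0.5303393 , -0.15307213]), np.float64(0.9135444973651496)) [-46.08571759 -81.05386722] 393.5416666666667 20
[... 597 characters left out ...]
.09562854 -22.02275019] [-49.72805497 -99.37867197] [261.4910058  112.29295687] z 0.08016704738190573 0.12005775494337696
or 178 stand med [-58.42891907  12.96274167] [-69.45401538 -79.34047443] [-39.2640831   80.02788947] z 0.06500312764359883 0.0788181098531949
top green 56 (393.20001220703125, 171.5) 5.412112712860107 ->stand [[ 59.85715327 -69.45027916]] bbox 388 398 167 175 pred [[393.40322378 171.50106668]]
pin 18 stand med [-49.15793587 -78.12785331] [-51.91525069 -82.93007476] [-43.01239275 -74.41628631] z 0.08591624283931283 0.1208398232313106
or 54 stand med [-61.2413116   38.91995899] [-70.01228703 -71.04623928] [-51.68723056  78.99828624] z 0.06516599069439032 0.07669953152770446
```

View pics/ov_scene.png

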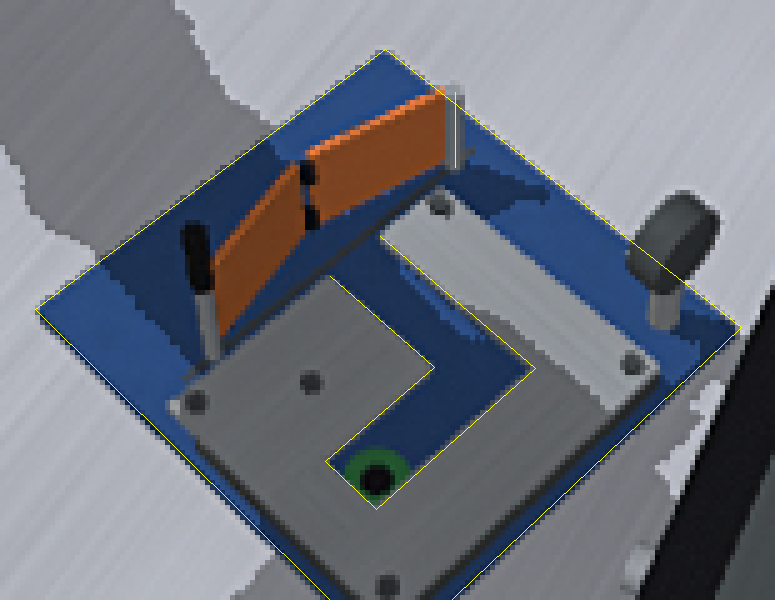

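View pics/ov_top.png

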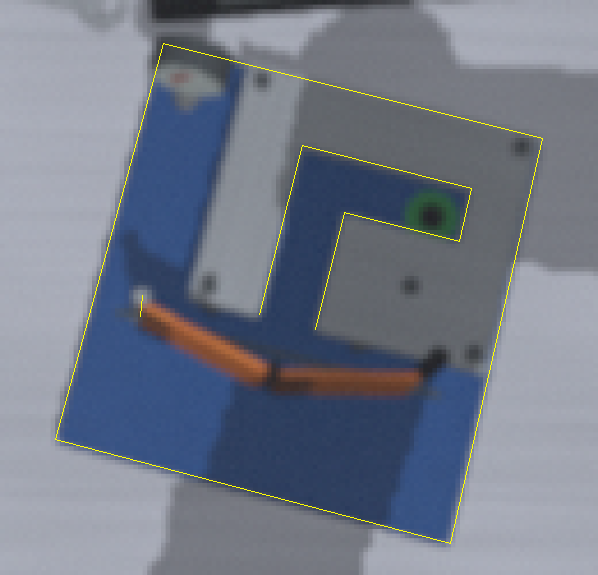

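The overlay now fits and the port agrees to 0.5 mm in the top view. The pin is at world (0.5305, -0.1523), 165 mm from the pivot. The valve axis is at (0.537, 0.335). I'll write a helper that turns targets into tool-axis fractions.

```bash
cat > go.py <<'E'
# usage: go.py w x y z yawz | s x y z(mm) yawz   -> tool-axis fractions needed from now
import sys,numpy as np
from scipy.spatial.transform import Rotation as Ro
from station import env
from stand2 import W,S
a=list(map(float,sys.argv[2:]))
T=np.array(a[:3] if sys.argv[1]=="w" else W(*a[:3]))
q=env.sense();R=Ro.from_euler("xyz",q["ee_rot"],degrees=True)
G=Ro.from_euler("xyz",[-90,0,a[3]-90],degrees=True)
d=R.inv().apply(T-q["tool_pos"])/.1; r=(R.inv()*G).as_rotvec()/np.pi
print("t",round(q["time"],2),"tcp",q["tool_pos"].round(4),"stand",S(q["tool_pos"]).round(1),"rot",q["ee_rot"].round(1),"F",q["contact_force"].round(1),"w",round(q["grip_width"]*1000,1),"q",q["qpos"].round(0).astype(int))
print("need shift",d.round(3),"turn",r.round(3))
E
python3 go.py w .5305 -.1523 .19 -104.2
```

```text
t 0.1 tcp [ 0.1814 -0.5976  0.226 ] stand [-275.3 -597.6] rot [ -90.1   -0.  -163.1] F [0.3 0.  0.3] w 91.9 q [67 25  1 90 -1 65 -4]
need shift [-4.634  0.364 -3.246] turn [0.    0.173 0.   ]
```

```bash
python3 -m creep '-.1 0 -.07 0 .02 0 0; -.2 0 -.14 0 .04 0 0; -.3 0 -.21 0 .06 0 0; -.4 0 -.28 0 .08 0 0; -.5 0 -.35 0 .1 0 0; -.6 0 -.42 0 .12 0 0; -.7 0 -.49 0 .14 0 0; -.8 0 -.56 0 .16 0 0; -.9 0 -.63 0 .173 0 0; -1 0 -.7 0 .173 0 0'; python3 go.py w .5305 -.1523 .19 -104.2
```

```text
time: 1.1
tool_pos: [0.257, -0.5009, 0.2258]
ee_rot: [-90.1, -0.1, 165.7]
contact_force: [-0.7, -0.1, 0.1]
grip_width: 0.0921
t 1.1 tcp [ 0.257  -0.5009  0.2258] stand [-225.8 -485.3] rot [-9.010e+01 -1.000e-01  1.657e+02] F [-0.7 -0.1  0.1] w 92.1 q [ 53  19   6  99  -2  62 -45]
need shift [-1.79   0.362 -4.053] turn [ 0.    -0.001  0.   ]
```

```bash
python3 -m creep '-.05 0 -.1 0 0 0 0; -.1 0 -.2 0 0 0 0; -.15 0 -.3 0 0 0 0; -.2 0 -.4 0 0 0 0; -.25 0 -.5 0 0 0 0; -.3 0 -.6 0 0 0 0; -.35 0 -.7 0 0 0 0; -.4 0 -.8 0 0 0 0; -.45 0 -.9 0 0 0 0; -.5 0 -1 0 0 0 0'
python3 -m creep '-.05 0 -.1 0 0 0 0; -.1 0 -.2 0 0 0 0; -.15 0 -.3 0 0 0 0; -.2 0 -.4 0 0 0 0; -.25 0 -.5 0 0 0 0; -.3 0 -.6 0 0 0 0; -.35 0 -.7 0 0 0 0; -.4 0 -.8 0 0 0 0; -.45 0 -.9 0 0 0 0; -.5 0 -1 0 0 0 0'
python3 -m creep '-.05 0 -.1 0 0 0 0; -.1 0 -.2 0 0 0 0; -.15 0 -.3 0 0 0 0; -.2 0 -.4 0 0 0 0; -.25 0 -.5 0 0 0 0; -.3 0 -.6 0 0 0 0; -.35 0 -.7 0 0 0 0; -.4 0 -.8 0 0 0 0; -.45 0 -.9 0 0 0 0; -.5 0 -1 0 0 0 0'
python3 go.py w .5305 -.1523 .19 -104.2
```

```text
time: 2.1
tool_pos: [0.3307, -0.4156, 0.2259]
ee_rot: [-90.1, -0.1, 165.7]
contact_force: [0.1, -0.0, -0.5]
grip_width: 0.0919
time: 3.1
tool_pos: [0.4045, -0.3303, 0.2259]
ee_rot: [-90.1, -0.1, 165.7]
contact_force: [0.4, -0.2, 0.7]
grip_width: 0.0918
time: 4.1
tool_pos: [0.4782, -0.245, 0.226]
ee_rot: [-90.1, -0.1, 165.7]
contact_force: [0.7, -0.8, -0.2]
grip_width: 0.0919
t 4.1 tcp [ 0.4782 -0.245   0.226 ] stand [ -74.1 -183. ] rot [-9.010e+01 -1.000e-01  1.657e+02] F [ 0.7 -0.8 -0.2] w 91.9 q [ 24  17  -3 102   1  61 -84]
need shift [-0.279  0.361 -1.027] turn [ 0. -0.  0.]
```

```bash
python3 -m creep '-.03 .03 -.1 0 0 0 0; -.06 .06 -.2 0 0 0 0; -.09 .09 -.3 0 0 0 0; -.12 .12 -.4 0 0 0 .1; -.15 .15 -.5 0 0 0 .2; -.18 .18 -.6 0 0 0 .3; -.21 .21 -.7 0 0 0 .4; -.24 .24 -.8 0 0 0 .4; -.28 .3 -.9 0 0 0 .4; -.28 .36 -1 0 0 0 .4'
python3 go.py w .5305 -.1523 .086 -104.2
```

```text
time: 5.1
tool_pos: [0.5307, -0.1543, 0.1897]
ee_rot: [-90.1, -0.1, 165.7]
contact_force: [-0.3, -0.2, 0.7]
grip_width: 0.0551
t 5.1 tcp [ 0.5307 -0.1543  0.1897] stand [-45.4 -82.1] rot [-9.010e+01 -1.000e-01  1.657e+02] F [-0.3 -0.2  0.7] w 55.1 q [ 15  21  -5 103   2  57 -96]
need shift [ 0.006  1.037 -0.017] turn [ 0.001 -0.     0.   ]
```

```bash
python3 -m creep '0 .1 -.02 0 0 0 .4; 0 .2 -.02 0 0 0 .4; 0 .3 -.02 0 0 0 .4; 0 .4 -.02 0 0 0 .4; 0 .5 -.02 0 0 0 .4; 0 .6 -.02 0 0 0 .4; 0 .7 -.02 0 0 0 .4; 0 .8 -.02 0 0 0 .4; 0 .9 -.02 0 0 0 .4; 0 1 -.02 0 0 0 .4'
python3 - <<'E'
from station import get_image
import cv2,numpy as np
d=get_image("scene"); cv2.imwrite("pics/pin.png",cv2.resize(d["frame"][160:340,200:400],None,fx=3.3,fy=3.3,interpolation=3)[:,:,::-1])
E
python3 go.py s -45 -80 86 -104.2
```

```text
time: 6.1
tool_pos: [0.5312, -0.1521, 0.0889]
ee_rot: [-90.1, -0.1, 165.7]
contact_force: [0.7, 0.1, 0.8]
grip_width: 0.055
t 6.15 tcp [ 0.5302 -0.152   0.0874] stand [-46.4 -80. ] rot [-90.1  -0.2 165.7] F [-1.1  0.7 -1.7] w 55.1 q [ 14  27  -5 109   3  44 -97]
need shift [-0.014  0.014 -0.   ] turn [ 0.    -0.     0.001]
```

View pics/pin.png

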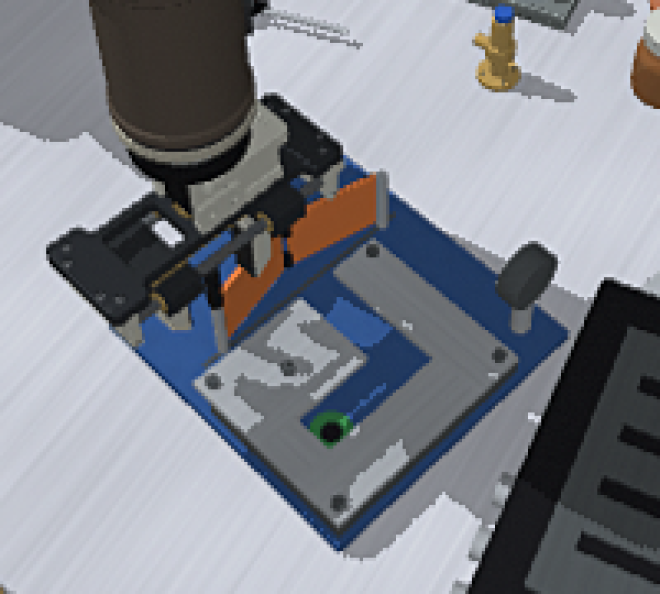

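The crop shows the pin, at about (215,285), standing between the two fingers. I'll close them to a loose cage and push along stand +y.

```bash
python3 -m creep '-.01 0 0 0 0 0 .78; -.01 0 0 0 0 0 .78; -.01 0 0 0 0 0 .78; -.01 0 -.08 0 0 0 .78; -.01 0 -.2 0 0 0 .78; -.01 0 -.32 0 0 0 .78; -.01 0 -.44 0 0 0 .78; -.01 0 -.56 0 0 0 .78; -.01 0 -.68 0 0 0 .78; -.01 0 -.8 0 0 0 .78' 10
python3 go.py s -45 80 87 -104.2
```

```text
time: 7.15
tool_pos: [0.551, -0.0733, 0.0874]
ee_rot: [-90.1, -0.2, 165.8]
contact_force: [1.1, -1.8, 0.3]
grip_width: 0.0199
t 7.15 tcp [ 0.551  -0.0733  0.0874] stand [-45.6   1.4] rot [-90.1  -0.2 165.8] F [ 1.1 -1.8  0.3] w 19.9 q [   6   28   -6  108    3   44 -105]
need shift [-0.005  0.005 -0.786] turn [ 0.001 -0.     0.001]
```

```bash
python3 -m creep '0 0 -.1 0 0 0 .78; 0 0 -.2 0 0 0 .78; 0 0 -.3 0 0 0 .78; 0 0 -.4 0 0 0 .78; 0 0 -.5 0 0 0 .78; 0 0 -.58 0 0 0 .78; 0 0 -.64 0 0 0 .78; 0 0 -.68 0 0 0 .78; 0 0 -.7 0 0 0 .78; 0 0 -.72 0 0 0 .78'
python3 go.py s -45 80 87 -104.2
```

```text
time: 8.15
tool_pos: [0.5687, -0.0037, 0.0875]
ee_rot: [-90.1, -0.2, 165.7]
contact_force: [-0.5, -1.0, -0.1]
grip_width: 0.0204
t 8.15 tcp [ 0.5687 -0.0037  0.0875] stand [-45.5  73.2] rot [-90.1  -0.2 165.7] F [-0.5 -1.  -0.1] w 20.4 q [  -1   29   -6  106    4   45 -113]
need shift [-0.005  0.005 -0.068] turn [ 0.    -0.     0.001]
```

Next, creep up to the stop.

```bash
python3 -m creep '0 0 -.01 0 0 0 .78; 0 0 -.02 0 0 0 .78; 0 0 -.03 0 0 0 .78; 0 0 -.04 0 0 0 .78; 0 0 -.05 0 0 0 .78; 0 0 -.06 0 0 0 .78; 0 0 -.07 0 0 0 .78; 0 0 -.07 0 0 0 .78; 0 0 -.07 0 0 0 .78; 0 0 -.07 0 0 0 .78'
python3 go.py s -45 80 87 -104.2
```

```text
time: 9.15
tool_pos: [0.5704, 0.0031, 0.0875]
ee_rot: [-90.1, -0.2, 165.7]
contact_force: [-0.0, 0.1, -0.1]
grip_width: 0.0201
t 9.15 tcp [0.5704 0.0031 0.0875] stand [-45.5  80.2] rot [-90.1  -0.2 165.7] F [-0.   0.1 -0.1] w 20.1 q [  -1   29   -6  106    4   45 -113]
need shift [-0.005  0.005  0.002] turn [ 0.    -0.     0.001]
```

```bash
python3 -m creep '0 0 -.01 0 0 0 .78; 0 0 -.02 0 0 0 .78; 0 0 -.03 0 0 0 .78; 0 0 -.03 0 0 0 .78; 0 0 -.04 0 0 0 .78; 0 0 -.04 0 0 0 .78; 0 0 -.05 0 0 0 .78; 0 0 -.05 0 0 0 .78; 0 0 -.05 0 0 0 .78; 0 0 -.05 0 0 0 .78'
python3 go.py s -45 80 87 -104.2
```

```text
time: 10.15
tool_pos: [0.5711, 0.0055, 0.0874]
ee_rot: [-89.9, -0.2, 165.6]
contact_force: [-2.6, -8.3, 2.2]
grip_width: 0.0201
t 10.15 tcp [0.5711 0.0055 0.0874] stand [-45.4  82.7] rot [-89.9  -0.2 165.6] F [-2.6 -8.3  2.2] w 20.1 q [  -2   29   -6  106    4   45 -114]
need shift [-0.004  0.004  0.027] turn [-0.    -0.001  0.001]
```

The stop was reached with 8.7 N. I'll back off 4 mm to centre, open slightly and lift.

```bash
python3 -m creep '0 0 .02 0 0 0 .78; 0 0 .04 0 0 0 .78; 0 0 .04 0 0 0 .6; 0 0 .04 0 0 0 .5; 0 -.1 .04 0 0 0 .5; 0 -.25 .04 0 0 0 .5; 0 -.4 .04 0 0 0 .5; 0 -.55 .04 0 0 0 .5; 0 -.7 .04 0 0 0 .5; 0 -.85 .04 0 0 0 .4'
python3 go.py w .537 .335 .19 -14.2
```

```text
time: 11.15
tool_pos: [0.5706, 0.0021, 0.1739]
ee_rot: [-90.0, -0.2, 165.6]
contact_force: [-0.4, -0.2, -0.5]
grip_width: 0.0504
t 11.15 tcp [0.5706 0.0021 0.1739] stand [-45.1  79.2] rot [-90.   -0.2 165.6] F [-0.4 -0.2 -0.5] w 50.4 q [  -1   23   -6  101    3   56 -113]
need shift [ 1.152 -0.159 -3.142] turn [ 0.001 -0.501  0.001]
```

```bash
python3 -m creep '.03 -.02 -.1 0 -.045 0 .2; .07 -.04 -.2 0 -.09 0 0; .1 -.06 -.3 0 -.135 0 0; .14 -.08 -.4 0 -.18 0 0; .17 -.1 -.5 0 -.225 0 0; .21 -.12 -.6 0 -.27 0 0; .24 -.14 -.7 0 -.315 0 0; .28 -.16 -.8 0 -.36 0 0; .31 -.16 -.9 0 -.405 0 0; .35 -.16 -1 0 -.45 0 0'
python3 go.py w .537 .335 .19 -14.2
python3 - <<'E'
from station import get_image
import cv2,numpy as np
d=get_image("scene"); cv2.imwrite("pics/guard.png",cv2.resize(d["frame"][160:340,200:400],None,fx=3.3,fy=3.3,interpolation=3)[:,:,::-1])
E
```

```text
time: 12.15
tool_pos: [0.5617, 0.1083, 0.1909]
ee_rot: [-90.1, -0.0, -113.0]
contact_force: [-0.2, -0.2, 0.3]
grip_width: 0.0918
t 12.15 tcp [0.5617 0.1083 0.1909] stand [-79.8 180. ] rot [ -90.1   -0.  -113. ] F [-0.2 -0.2  0.3] w 91.8 q [  2  24 -26  99  12  60 -50]
need shift [-1.99   0.01  -1.114] turn [ 0.001 -0.049  0.   ]
```

View pics/guard.png

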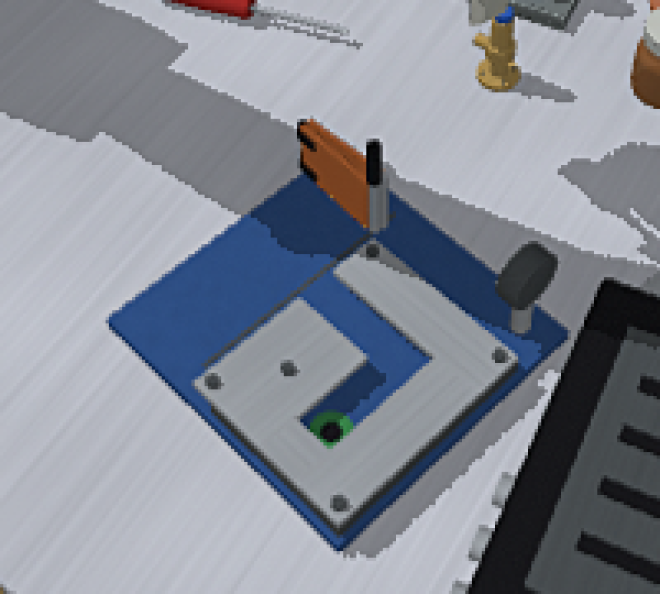

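The guard is folded flat, with its panels together at about (340,170) and the pin beside the post at (375,185). On to the valve.

```bash
python3 -m creep '-.1 0 -.06 0 -.01 0 0; -.2 0 -.11 0 -.02 0 0; -.3 0 -.17 0 -.03 0 0; -.4 0 -.22 0 -.04 0 0; -.5 0 -.28 0 -.049 0 0; -.6 0 -.34 0 -.049 0 0; -.7 0 -.39 0 -.049 0 0; -.8 0 -.45 0 -.049 0 0; -.9 0 -.5 0 -.049 0 0; -1 0 -.56 0 -.049 0 0'
python3 go.py w .537 .335 .19 -14.2
```

```text
time: 13.2
tool_pos: [0.5476, 0.2252, 0.1911]
ee_rot: [-90.2, 0.0, -103.6]
contact_force: [-0.3, -0.0, -0.2]
grip_width: 0.0918
t 13.2 tcp [0.5476 0.2252 0.1911] stand [-122.2  289.9] rot [ -90.2    0.  -103.6] F [-0.3 -0.  -0.2] w 91.8 q [ -7  27 -29  96  14  61 -54]
need shift [-1.042  0.013 -0.361] turn [ 0.001  0.003 -0.   ]
```

```bash
python3 -m creep '-.1 0 -.04 0 0 0 0; -.2 0 -.07 0 0 0 0; -.3 0 -.11 0 0 0 0; -.4 0 -.14 0 0 0 0; -.5 0 -.18 0 0 0 0; -.6 0 -.22 0 0 0 0; -.7 0 -.25 0 0 0 0; -.8 0 -.29 0 0 0 0; -.9 0 -.32 0 0 0 0; -1 0 -.36 0 .003 0 0'
python3 go.py w .537 .335 .073 -14.2
```

```text
time: 14.2
tool_pos: [0.5361, 0.3316, 0.1912]
ee_rot: [-90.2, 0.0, -104.2]
contact_force: [-0.3, 0.3, -0.4]
grip_width: 0.0916
t 14.2 tcp [0.5361 0.3316 0.1912] stand [-159.4  390.2] rot [ -90.2    0.  -104.2] F [-0.3  0.3 -0.4] w 91.6 q [-18  30 -29  90  15  64 -64]
need shift [-0.034  1.182  0.004] turn [ 0.001  0.    -0.   ]
```

```bash
python3 -m creep '-.03 .1 0 0 0 0 0; -.03 .2 0 0 0 0 0; -.03 .3 0 0 0 0 0; -.03 .4 0 0 0 0 0; -.03 .5 0 0 0 0 0; -.03 .6 0 0 0 0 0; -.03 .7 0 0 0 0 0; -.03 .8 0 0 0 0 0; -.03 .9 0 0 0 0 0; -.03 .98 0 0 0 0 0'
python3 go.py w .537 .335 .073 -14.2
python3 - <<'E'
from station import get_image
import cv2,numpy as np
a=[]
for n,(y,x) in(("scene",(80,300)),("top",(150,140))):
    d=get_image(n); a.append(cv2.resize(d["frame"][y:y+110,x:x+120],None,fx=3.3,fy=3.3,interpolation=3)[:,:,::-1])
cv2.imwrite("pics/grip.png",np.hstack(a))
E
```

```text
time: 15.2
tool_pos: [0.5364, 0.3346, 0.0923]
ee_rot: [-90.2, 0.0, -104.2]
contact_force: [0.7, 0.1, -1.0]
grip_width: 0.0917
t 15.2 tcp [0.5364 0.3346 0.0923] stand [-159.8  393.2] rot [ -90.2    0.  -104.2] F [ 0.7  0.1 -1. ] w 91.7 q [-19  36 -27  96  19  53 -67]
need shift [-0.005  0.193  0.005] turn [ 0.001  0.    -0.   ]
```

View pics/grip.png

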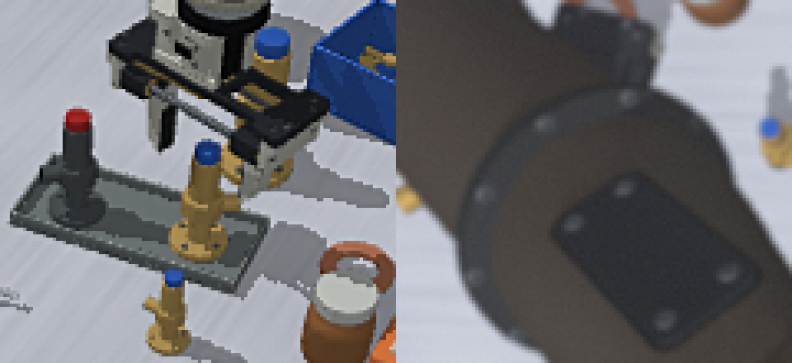

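The crop shows the finger tips at about (160,150) and (250,195). They straddle the valve's bonnet evenly at (205,172), and the big valve behind is clear. I'll descend and grip.

```bash
python3 -m creep '0 .07 0 0 0 0 0; 0 .14 0 0 0 0 0; 0 .19 0 0 0 0 0; 0 .19 0 0 0 0 .4; 0 .19 0 0 0 0 .8; 0 .19 0 0 0 0 .8; 0 .19 0 0 0 0 .8; 0 .19 0 0 0 0 .8; 0 .19 0 0 0 0 .8; 0 .19 0 0 0 0 .8' 30
python3 go.py w .537 .335 .073 -14.2
```

```text
time: 16.3
tool_pos: [0.5359, 0.3342, 0.0729]
ee_rot: [-90.2, -0.0, -104.2]
contact_force: [-0.0, 0.8, -0.3]
grip_width: 0.0406
t 16.3 tcp [0.5359 0.3342 0.0729] stand [-160.2  392.7] rot [ -90.2   -0.  -104.2] F [-0.   0.8 -0.3] w 40.6 q [-19  37 -26  96  20  51 -68]
need shift [-0.011 -0.001  0.009] turn [0.001 0.    0.   ]
```

```bash
python3 -m creep '0 0 0 0 0 0 .85; 0 0 0 0 0 0 .85; 0 0 0 0 0 0 .85; 0 0 0 0 0 0 .85; 0 0 0 0 0 0 .85; 0 0 0 0 0 0 .85; 0 0 0 0 0 0 .85; 0 -.02 0 0 0 0 .85; 0 -.05 0 0 0 0 .85; 0 -.1 0 0 0 0 .85' 30
python3 go.py s -90 0 150 -14.2
```

```text
time: 17.3
tool_pos: [0.5355, 0.3338, 0.0825]
ee_rot: [-90.3, -0.1, -104.2]
contact_force: [-0.5, -0.1, -5.2]
grip_width: 0.0274
t 17.3 tcp [0.5355 0.3338 0.0825] stand [-160.5  392.2] rot [-9.030e+01 -1.000e-01 -1.042e+02] F [-0.5 -0.1 -5.2] w 27.4 q [-19  37 -26  96  19  52 -67]
need shift [ 3.923 -0.671  0.7  ] turn [0.002 0.    0.001]
```

```bash
python3 -m creep '0 -.12 0 0 0 0 .85; 0 -.24 0 0 0 0 .85; 0 -.36 0 0 0 0 .85; .08 -.5 0 0 0 0 .85; .18 -.65 0.04 0 0 0 .85; .3 -.8 .07 0 0 0 .85; .42 -.95 .1 0 0 0 .85; .54 -1 .13 0 0 0 .85; .66 -1 .16 0 0 0 .85; .78 -1 .19 0 0 0 .85'
python3 go.py s -90 0 200 -14.2
```

```text
time: 18.3
tool_pos: [0.5351, 0.252, 0.1822]
ee_rot: [-90.3, -0.1, -104.2]
contact_force: [0.1, -1.2, -4.7]
grip_width: 0.0271
t 18.3 tcp [0.5351 0.252  0.1822] stand [-140.8  312.8] rot [-9.030e+01 -1.000e-01 -1.042e+02] F [ 0.1 -1.2 -4.7] w 27.1 q [-10  27 -29  96  15  61 -58]
need shift [ 3.128 -0.173  0.506] turn [0.002 0.    0.001]
```

```bash
python3 -m creep '.1 -.02 .02 0 0 0 .85; .2 -.04 .04 0 0 0 .85; .3 -.06 .06 0 0 0 .85; .4 -.08 .08 0 0 0 .85; .5 -.1 .1 0 0 0 .85; .6 -.12 .12 0 0 0 .85; .7 -.15 .14 0 0 0 .85; .8 -.17 .15 0 0 0 .85; .9 -.17 .16 0 0 0 .85; 1 -.17 .16 0 0 0 .85'
python3 -m creep '.1 0 .02 0 0 0 .85; .2 0 .04 0 0 0 .85; .3 0 .06 0 0 0 .85; .4 0 .08 0 0 0 .85; .5 0 .1 0 0 0 .85; .6 0 .12 0 0 0 .85; .7 0 .14 0 0 0 .85; .8 0 .15 0 0 0 .85; .9 0 .16 0 0 0 .85; 1 0 .16 0 0 0 .85'
python3 go.py s -90 0 200 -14.2
```

```text
time: 19.3
tool_pos: [0.5262, 0.1502, 0.1994]
ee_rot: [-90.3, -0.1, -104.2]
contact_force: [0.0, 0.1, -4.4]
grip_width: 0.0272
time: 20.3
tool_pos: [0.517, 0.0486, 0.1995]
ee_rot: [-90.3, -0.1, -104.2]
contact_force: [-0.0, -0.6, -4.6]
grip_width: 0.0272
t 20.3 tcp [0.517  0.0486 0.1995] stand [-108.5  111.1] rot [-9.030e+01 -1.000e-01 -1.042e+02] F [-0.  -0.6 -4.6] w 27.2 q [ 11  20 -28 105  11  59 -36]
need shift [ 1.111 -0.003  0.185] turn [0.002 0.    0.001]
```

```bash
python3 -m creep '.1 0 .02 0 0 0 .85; .2 0 .04 0 0 0 .85; .3 0 .06 0 0 0 .85; .4 0 .08 0 0 0 .85; .5 0 .1 0 0 0 .85; .6 0 .12 0 0 0 .85; .7 0 .14 0 0 0 .85; .8 0 .15 0 0 0 .85; .9 0 .17 .001 0 0 .85; 1 0 .185 .002 0 0 .85'
python3 -m creep '.05 .08 0 0 0 0 .85; .1 .16 0 0 0 0 .85; .11 .25 0 0 0 0 .85; .11 .35 0 0 0 0 .85; .11 .45 0 0 0 0 .85; .11 .55 0 0 0 0 .85; .11 .65 0 0 0 0 .85; .11 .75 0 0 0 0 .85; .11 .85 0 0 0 0 .85; .11 .95 0 0 0 0 .85'
python3 go.py s -90 0 83 -14.2
python3 - <<'E'
from station import get_image
import cv2,numpy as np
for n in("scene","top"):
    d=get_image(n); np.savez(f"{n}1.npz",**d)
    y,x=(180,210) if n=="scene" else (110,290)
    cv2.imwrite(f"pics/c_{n}.png",cv2.resize(d["frame"][y:y+150,x:x+180],None,fx=4,fy=4,interpolation=3)[:,:,::-1])
E
```

```text
time: 21.3
tool_pos: [0.5104, -0.0538, 0.1997]
ee_rot: [-89.9, -0.1, -104.2]
contact_force: [-0.4, 0.1, -6.1]
grip_width: 0.0279
time: 22.3
tool_pos: [0.5077, -0.0646, 0.1039]
ee_rot: [-89.9, -0.1, -104.2]
contact_force: [-0.1, -0.1, -4.7]
grip_width: 0.0276
t 22.3 tcp [ 0.5077 -0.0646  0.1039] stand [-89.7  -0.9] rot [-8.990e+01 -1.000e-01 -1.042e+02] F [-0.1 -0.1 -4.7] w 27.6 q [ 19  25 -24 112  14  45 -27]
need shift [-0.009  0.209 -0.003] turn [-0.     0.     0.001]
```

View pics/c_scene.png

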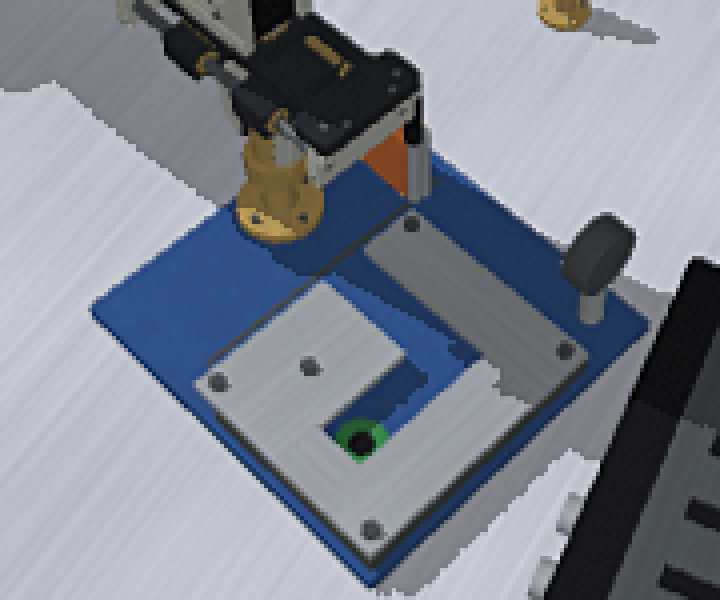

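View pics/c_top.png

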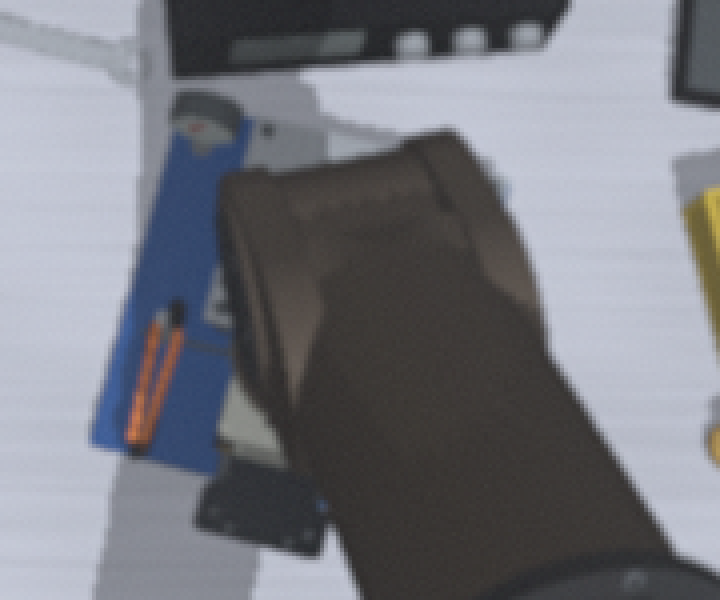

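The top view shows the guard's panels folded into a narrow V at about (155,385). The scene view shows the valve hanging upright over the apron at (280,190). I'll check the flange axis against the tool before lowering.

Run:
```python
from stand2 import *
from station import env
d=dict(np.load("scene1.npz"));P=cloud(d);hsv=cv2.cvtColor(d["frame"],cv2.COLOR_RGB2HSV)
br=(hsv[...,0]>8)&(hsv[...,0]<28)&(hsv[...,1]>90)
q=env.sense()["tool_pos"]; zb=q[2]-.069
m=br&(np.hypot(P[...,0]-q[0],P[...,1]-q[1])<.05)&(P[...,2]<zb+.03)
v,u=np.nonzero(m); print(m.sum(),P[m][:,2].min(),zb,u.min(),u.max(),v.max())
th=np.linspace(0,2*np.pi,90)
for z in (zb,zb+.008):
    c=proj(d,np.c_[q[0]+.028*np.cos(th),q[1]+.028*np.sin(th),0*th+z]); print("pred",c[:,0].min(),c[:,0].max(),c[:,1].max())
dist=P[m&(P[...,2]<zb+.009)][:,:2]
from scipy.optimize import least_squares
r=least_squares(lambda p:np.maximum(0,(np.hypot(*(dist-p).T)-.028))*1000,q[:2]); 
side=P[m&(P[...,2]<zb+.007)][:,:2]
r=least_squares(lambda p:(np.hypot(*(side-p).T)-.028)*1000,q[:2],loss="soft_l1");print(len(side),r.x,q[:2],"diff stand",(S(r.x)-S(q)))
```

```text
237 0.03580774018968295 0.03423271815814739 269 290 240
pred 267.9212183282349 289.9800555884933 240.65260005797774
pred 267.6463678494661 289.83223594966563 238.77598804959814
34 [ 0.50859468 -0.06262529] [ 0.50677262 -0.06469998] diff stand [1.25745637 2.45826432]
```

```bash
python3 -m creep '0 .04 0 0 0 0 .85; 0 .08 0 0 0 0 .85; 0 .12 0 0 0 0 .85; 0 .16 0 0 0 0 .85; 0 .19 0 0 0 0 .85; 0 .2 .02 0 0 0 .85; 0 .205 .08 0 0 0 .85; 0 .205 .14 0 0 0 .85; 0 .205 .2 0 0 0 .85; 0 .205 .26 0 0 0 .85'
python3 go.py s 60 -0.5 83 -14.2
```

```text
time: 23.4
tool_pos: [0.5328, -0.0713, 0.0828]
ee_rot: [-90.0, -0.2, -104.2]
contact_force: [-0.8, 1.4, -4.8]
grip_width: 0.0274
t 23.4 tcp [ 0.5328 -0.0713  0.0828] stand [-63.8  -1.2] rot [ -90.    -0.2 -104.2] F [-0.8  1.4 -4.8] w 27.4 q [ 19  29 -23 110  16  45 -27]
need shift [-0.007 -0.002  1.238] turn [ 0.    -0.     0.001]
```

```bash
python3 -m creep '-.005 0 .06 0 0 0 .85; -.005 0 .12 0 0 0 .85; -.005 0 .18 0 0 0 .85; -.005 0 .24 0 0 0 .85; -.005 0 .3 0 0 0 .85; -.005 0 .35 0 0 0 .85; -.005 0 .4 0 0 0 .85; -.005 0 .45 0 0 0 .85; -.005 0 .5 0 0 0 .85; -.005 0 .55 0 0 0 .85'
python3 go.py s 60 -0.5 83 -14.2
python3 - <<'E'
from station import get_image
import cv2,numpy as np
d=get_image("scene")
cv2.imwrite("pics/c2.png",cv2.resize(d["frame"][180:330,210:390],None,fx=4,fy=4,interpolation=3)[:,:,::-1])
E
```

```text
time: 24.4
tool_pos: [0.5866, -0.0844, 0.0828]
ee_rot: [-90.0, -0.2, -104.2]
contact_force: [0.2, -0.6, -4.4]
grip_width: 0.0277
t 24.4 tcp [ 0.5866 -0.0844  0.0828] stand [-8.4 -0.7] rot [ -90.    -0.2 -104.2] F [ 0.2 -0.6 -4.4] w 27.7 q [ 18  33 -22 102  16  48 -26]
need shift [-0.002 -0.003  0.684] turn [ 0.    -0.     0.001]
```

View pics/c2.png

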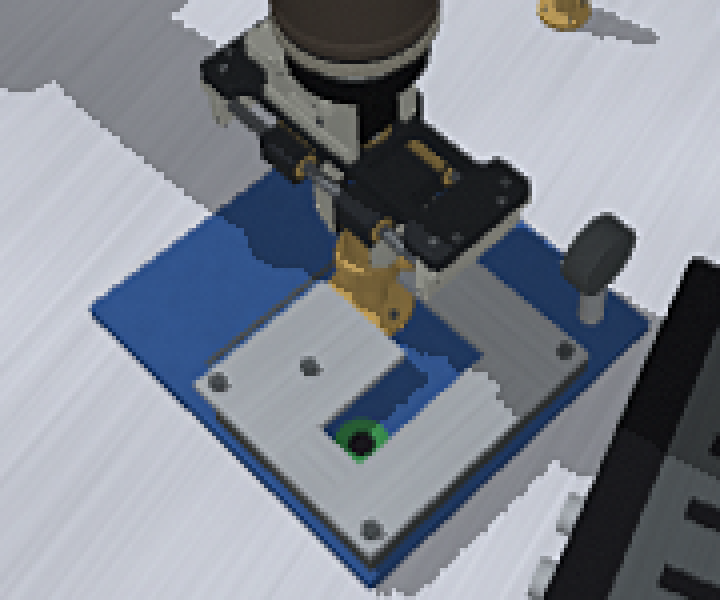

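The crop shows the flange entering under the lips at about (385,310) with no contact force. On to the corner.

```bash
python3 -m creep '0 0 .08 0 0 0 .85; 0 0 .16 0 0 0 .85; 0 0 .24 0 0 0 .85; 0 0 .32 0 0 0 .85; 0 0 .4 0 0 0 .85; 0 0 .47 0 0 0 .85; 0 0 .54 0 0 0 .85; 0 0 .6 0 0 0 .85; 0 0 .64 0 0 0 .85; 0 0 .675 0 0 0 .85'
python3 go.py s 60 -70 83 -14.2
```

```text
time: 25.45
tool_pos: [0.6531, -0.1013, 0.0828]
ee_rot: [-90.0, -0.1, -104.2]
contact_force: [-0.4, -0.1, -4.2]
grip_width: 0.0274
t 25.45 tcp [ 0.6531 -0.1013  0.0828] stand [60.3 -0.8] rot [-9.000e+01 -1.000e-01 -1.042e+02] F [-0.4 -0.1 -4.2] w 27.4 q [ 18  38 -21  92  16  53 -23]
need shift [ 0.692 -0.001 -0.002] turn [ 0.    -0.     0.001]
```

```bash
python3 -m creep '.08 0 0 0 0 0 .85; .16 0 0 0 0 0 .85; .24 0 0 0 0 0 .85; .32 0 0 0 0 0 .85; .4 0 0 0 0 0 .85; .48 0 0 0 0 0 .85; .54 0 0 0 0 0 .85; .6 0 0 0 0 0 .85; .65 0 0 0 0 0 .85; .69 0 0 0 0 0 .85'
python3 go.py s 60 -70 81 -14.2
python3 - <<'E'
from station import get_image
import cv2,numpy as np
d=get_image("scene");np.savez("scene2.npz",**d)
cv2.imwrite("pics/c3.png",cv2.resize(d["frame"][180:330,210:390],None,fx=4,fy=4,interpolation=3)[:,:,::-1])
E
```

```text
time: 26.45
tool_pos: [0.6361, -0.1686, 0.083]
ee_rot: [-90.0, -0.1, -104.2]
contact_force: [-0.8, 0.8, -4.9]
grip_width: 0.0273
t 26.45 tcp [ 0.6361 -0.1686  0.083 ] stand [ 60.2 -70.2] rot [-9.000e+01 -1.000e-01 -1.042e+02] F [-0.8  0.8 -4.9] w 27.3 q [ 24  38 -21  92  16  53 -17]
need shift [-0.002  0.02  -0.002] turn [ 0.    -0.     0.001]
```

View pics/c3.png

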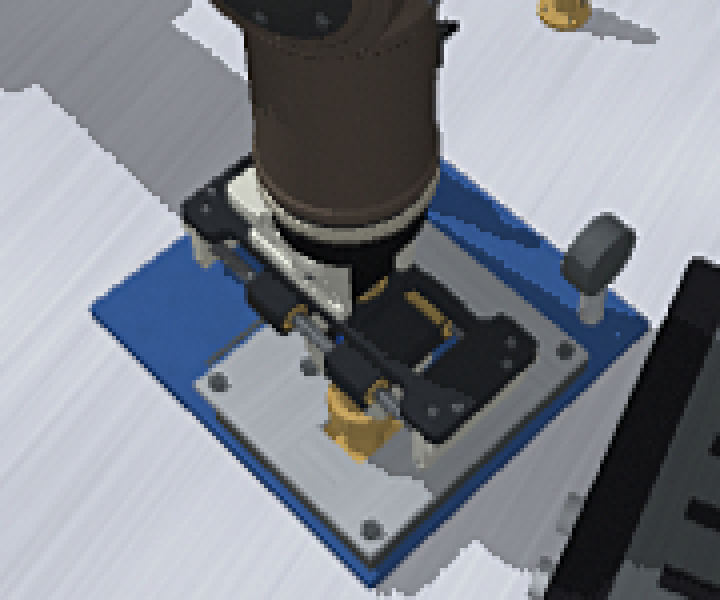

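```bash
python3 -m creep '.005 .005 0 0 0 0 .85; .005 .01 0 0 0 0 .85; .005 .015 0 0 0 0 .85; .005 .018 0 0 0 0 .85; .005 .02 0 0 0 0 .85; .005 .022 0 0 0 0 .85; .005 .022 0 0 0 0 .85; .005 .022 0 0 0 0 .85; .005 .022 0 0 0 0 .85; .005 .022 0 0 0 0 .85'
python3 go.py s 60 -70 81 -14.2
```

```text
time: 27.5
tool_pos: [0.6359, -0.1698, 0.081]
ee_rot: [-90.0, -0.2, -104.3]
contact_force: [-0.9, 1.7, 0.6]
grip_width: 0.028
t 27.5 tcp [ 0.6359 -0.1698  0.081 ] stand [ 60.4 -71.3] rot [ -90.    -0.2 -104.3] F [-0.9  1.7  0.6] w 28.0 q [ 24  38 -21  92  16  53 -17]
need shift [-0.013 -0.    -0.004] turn [-0.    -0.     0.001]
```

The vertical force went from -4.9 to about 0 N, so the valve stands on the bed. Releasing.

```bash
python3 -m creep '0 0 0 0 0 0 .75; 0 0 0 0 0 0 .65; 0 0 0 0 0 0 .55; 0 0 0 0 0 0 .5; 0 0 0 0 0 0 .45; 0 0 0 0 0 0 .45; 0 -.03 0 0 0 0 .45; 0 -.08 0 0 0 0 .45; 0 -.15 0 0 0 0 .45; 0 -.25 0 0 0 0 .45'
python3 -m creep '0 -.1 0 0 0 0 .45; 0 -.2 0 0 0 0 .45; 0 -.3 0 0 0 0 .45; 0 -.4 0 0 0 0 .45; 0 -.5 0 0 0 0 .45; 0 -.6 0 0 0 0 .45; 0 -.7 0 0 0 0 .45; 0 -.8 0 0 0 0 .45; 0 -.9 0 0 0 0 .45; 0 -1 0 0 0 0 .45'
python3 go.py w .45 -.30 .22 -14.2
```

```text
time: 28.5
tool_pos: [0.6358, -0.1697, 0.1065]
ee_rot: [-90.0, -0.2, -104.3]
contact_force: [0.2, -0.5, 0.5]
grip_width: 0.0508
time: 29.5
tool_pos: [0.6359, -0.1694, 0.2074]
ee_rot: [-90.0, -0.2, -104.3]
contact_force: [0.4, -0.5, -0.6]
grip_width: 0.0507
t 29.5 tcp [ 0.6359 -0.1694  0.2074] stand [ 60.2 -71. ] rot [ -90.    -0.2 -104.3] F [ 0.4 -0.5 -0.6] w 50.7 q [ 25  31 -23  85  13  67 -14]
need shift [ 1.724 -0.121 -1.48 ] turn [ 0.    -0.     0.001]
```

Clear. I'll back the arm out of the view and check.

```bash
python3 -m creep '.1 -.02 -.08 0 0 0 .45; .2 -.03 -.16 0 0 0 .45; .3 -.05 -.24 0 0 0 .45; .4 -.06 -.32 0 0 0 .45; .5 -.08 -.4 0 0 0 .45; .6 -.1 -.48 0 0 0 .45; .7 -.12 -.56 0 0 0 .45; .8 -.12 -.64 0 0 0 .45; .9 -.12 -.72 0 0 0 .45; 1 -.12 -.8 0 0 0 .45'
python3 -m creep '.1 0 -.08 0 0 0 .45; .2 0 -.16 0 0 0 .45; .3 0 -.24 0 0 0 .45; .4 0 -.32 0 0 0 .45; .5 0 -.4 0 0 0 .45; .6 0 -.48 0 0 0 .45; .7 0 -.56 0 0 0 .45; .8 0 -.64 0 0 0 .45; .9 0 -.72 0 0 0 .45; 1 0 -.8 0 0 0 .45'
python3 - <<'E'
from station import get_image
from stand2 import *
from scipy.optimize import least_squares
for n,(y,x) in(("scene",(180,210)),("top",(110,290))):
    d=get_image(n);np.savez(f"{n}3.npz",**d);f=d["frame"]
    cv2.imwrite(f"pics/f_{n}.png",cv2.resize(f[y:y+150,x:x+180],None,fx=4,fy=4,interpolation=3)[:,:,::-1]); cv2.imwrite(f"pics/full_{n}.png",f[:,:,::-1])
    P=cloud(d);hsv=cv2.cvtColor(f,cv2.COLOR_RGB2HSV)
    nr=np.hypot(P[...,0]-W(60,-70,0)[0],P[...,1]-W(60,-70,0)[1])<.05
    c=nr&(hsv[...,0]>100)&(hsv[...,0]<125)&(P[...,2]>.1)
    v,u=np.nonzero(c); 
    if len(u): print(n,"cap",len(u),S(onplane(d,[(u.mean(),v.mean())],.124)),np.percentile(P[c][:,2],90))
    b=nr&(hsv[...,0]>8)&(hsv[...,0]<28)&(hsv[...,1]>90)&(P[...,2]>.074)&(P[...,2]<.112)
    if b.sum()>5:
        r=least_squares(lambda p:(np.hypot(*(P[b][:,:2]-p).T)-.014)*1000,W(60,-70,0)[:2],loss="soft_l1"); print(" bonnet",b.sum(),S(r.x))
    pv=W(-45,80,0);p=(np.hypot(P[...,0]-pv[0],P[...,1]-pv[1])<.03)&(f.max(2)<70)&(P[...,2]>.078)
    if p.sum()>5:
        r=least_squares(lambda q:(np.hypot(*(P[p][:,:2]-q).T)-.006)*1000,pv[:2],loss="soft_l1"); print(" pin",p.sum(),S(r.x))
E
```

```text
time: 30.5
tool_pos: [0.5328, -0.2472, 0.2196]
ee_rot: [-90.0, -0.2, -104.3]
contact_force: [0.4, -0.4, 0.1]
grip_width: 0.0505
time: 31.5
tool_pos: [0.4298, -0.325, 0.2199]
ee_rot: [-90.0, -0.2, -104.3]
contact_force: [0.1, 0.1, -0.1]
grip_width: 0.0505
scene cap 109 [[ 62.78629676 -71.65460608]] 0.12729138539532311
 bonnet 109 [ 60.54230765 -69.64457994]
 pin 52 [-45.68158057  77.47288841]
top cap 71 [[ 61.55111843 -70.22391305]] 0.12930388271684357
 bonnet 55 [ 61.7513761  -70.41513133]
 pin 16 [-48.08272314  80.60784846]
```

View pics/f_scene.png

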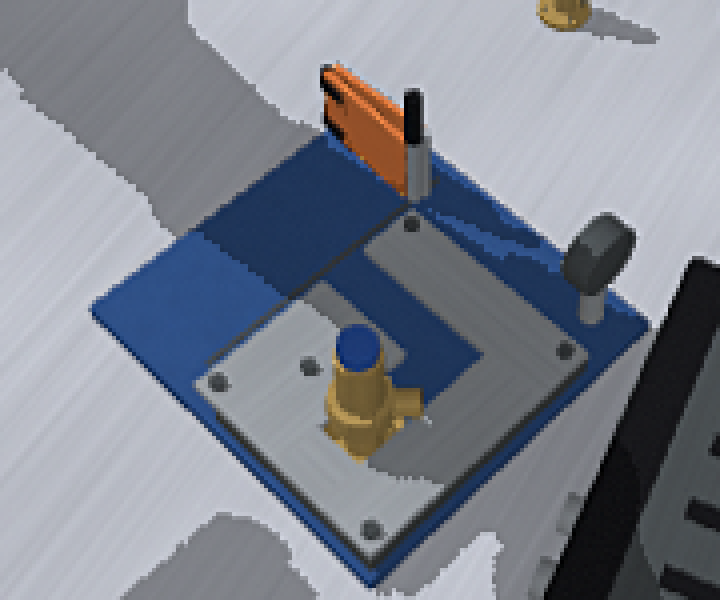

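View pics/f_top.png

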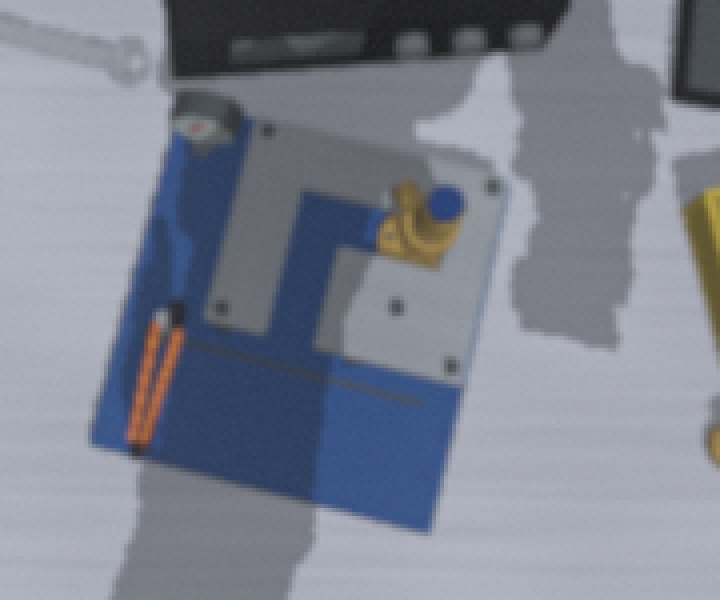

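View pics/full_scene.png

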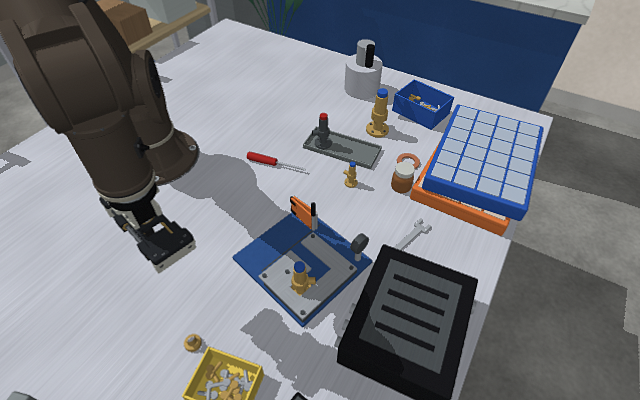

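The checks agree: the valve is upright at stand (60.5..62, -70), its cap top is at about 127 mm, the guard is folded, and the other things are in place. Handing in.

```bash
python3 -c "
from station import env
print(env.sense()['joint_vel'].round(1)); print(env.finish_job())"
```

```text
[-1.4  0.5 -1.5 -0.7 -0.4 -0.1 -1.8]
the job is handed in; nothing more can be done
None
```

The job is done and handed in at about 31.6 s; the hand-in reported no verdict.

- **Guard:** I caged the pin loosely and pushed it along the track to the stop, feeling about 9 N. The last images show the panels folded together. They put the pin 5–8 mm from the pivot, where 9 mm is nominal; the gap is within measuring error.
- **Valve:** I took the middle-sized brass valve from the tray by its bonnet, slid its flange under the lips and round the corner, and set it down. Lateral forces stayed under about 2 N, and the vertical force went to zero when it seated.
- **Last checks:** The released valve stands upright at stand (60.5–61.8, -70) mm, against the port's (60, -70). Its cap top reads 127–129 mm, against 126 expected. The cap alone reads up to about 3 mm off the port in one view, within the noise of that method. By eye, the steel valve and the other things looked unmoved, and the gripper was clear of everything.

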